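# Close up the water-filter box after a cartridge change

### The arm

A 6-joint arm with a two-finger parallel gripper is mounted at the origin on the work surface. World frame = base frame: x ahead of the robot, y to its left, z up, the work surface at z = 0. Lengths are in m, angles in rad, forces in N, time in s.
With the tool pointing down it reaches from about 0.3 to 0.875 m from the base axis. Payload 6.4 kg.
Tool frame: the origin (TCP) lies between the finger pads; the fingertips stand ctrl.tip_extent ahead of it and the grasp point (between the pads) is the TCP (ctrl.tip_extent is the distance from the TCP to the fingertips, in m); z points along the fingers, y is the line along which they close (so a half turn about z gives the same grasp; the last joint's range is limited). The gripper opens to 85 mm and grips with 20 to 120 N. Pads are 22 mm wide; open, the fingers measure 114 mm over their backs; the gripper's body (76 mm by 85 mm) begins 54 mm behind the grasp point. The pads swing forward as they close: fully open they stand 13 mm farther back than shut.
Start: joints at [1.009, 0.181, 1.607, -0, 1.354, -0.206], TCP at [0.2, 0.539, 0.25] pointing down, gripper open.
Joint ranges: [-2.99, 2.99], [-0.89, 2.07], [0.3, 2.58], [-1.14, 4.28], [0, 2.63], [-3.12, 3.12]. Speed limits (rad/s): [2.57, 2.57, 3.01, 3.14, 3.14, 3.14].

### API

Orientations are given as a unit quaternion [w, x, y, z].
In Python, from bench import ctrl gives the robot as it stands.
- The arm moves only by the tool send_rows, never from a script. Its arguments are lists of equal length, an entry for each row: "dr": the turn, a rotation vector about the tool's x, y, z in units of 6 degrees (1.0 is 6 degrees), a list of three; "xyz": the shift along the tool's x, y, z in cm, a list of three; "jaw": the opening in per cent of the stroke, from 0 (shut) to 100 (fully open). In form: {"dr": [[wx, wy, wz], ...], "xyz": [[dx, dy, dz], ...], "jaw": [jaw, ...]}. A call has exactly 8 rows; each row is the pose to reach, as a shift and turn from the pose commanded when the call began, along the tool's axes at that moment; what a row does not reach only later rows make up. A row lasts 1/8 s, in which the tool goes at most 62.5 mm and 10.7 degrees, less where a joint would pass 70% of its speed; a pose out of reach is approached as far as the arm can. A call with a gripper value outside its range is refused whole. The fingers move at their own pace and stop on an object; the grip force is fixed at half the most. Time passes only in rows, so rows that repeat a pose let the fingers close, or fill a call up. It gives the time, the measured TCP pose, the force, the opening and the grip force at its end, in the units of the state.
- ctrl.get_obs(): the state, without advancing time (a new reading comes with each control period).
- ctrl.camera(name): name is "scene" or "top" or "wrist"; returns the picture (400x640x3 uint8, red, green, blue); there is no depth.
- ctrl.calibration(name): a dict with "camera_matrix" (3x3 intrinsics, pixels), "D" ([k1, k2, p1, p2, k3] as OpenCV has them; the pictures are not rectified), "world_from_camera" (4x4, takes a point from camera to world coordinates). Camera axes: x right, y up, looking along -z (the intrinsics and any distortion apply to the point x, -y, -z); pixel columns grow to the right and rows downward; lengths in m; the calibration is good to about 2 mm. A picture is of the moment at which its call begins: read the wrist's pose just before it. calibration takes no time and is no camera call; for the wrist camera it gives the pose at the moment of the call.
- ctrl.hand_in(): hands the job in; it is judged then, once.
The state is a dict: "time_s": time; "q": joint angles; "dq": joint speeds; "joint_efforts": joint torques, N m; "eef_pos": TCP position; "eef_rot": TCP orientation; "wrist_force": force on the tool from outside, world axes, zero at the start; "torque": the same for the moment, N m; "opening": opening from 0.0 (shut) to 1.0 (fully open); "grasp_force": force on a finger pad.
Only numpy, scipy, OpenCV 4.12 (cv2) and the standard library are available. Lean on these libraries where they do the work, as an engineer would, in place of code of your own. Each camera call takes 0.05 s, during which the arm holds its last target. There are 200 camera calls.

### The job

The new cartridge already lies in the open filter box. Lower the loose cover plate onto the box (do not drop it), with its two holes over the two pins so that it lies flat on the rim, then push the handles of both toggle clamps fully down so that they hold it shut. Leave everything else on the counter where it is.

Things in the scene. Friction and masses are not known exactly. Their poses are not given: they have to be found in the camera images.
- box_seat (a point): centre of the open top of the white filter box, level with its rim, 75 mm above the counter: the cover's underside comes to lie here. The box is fixed, 120 mm (x) by 176 mm (y), z up, within 0.25 rad of square to the robot, left end = +y. Clamp bases begin 95 mm from the centre along y; open clamp handles reach 95 mm above the rim
- pin_left (a point): foot, on the rim, of one of two steel pins, at (+41, +66) mm from box_seat in its axes: 8 mm thick, 14 mm high, the top 5 mm tapering to 3 mm
- pin_right (a point): foot, on the rim, of the other, equal pin, at (-41, -66) mm from box_seat
- cover_grip (a point): middle of the bar handle (14 mm wide along x, 96 long along y, 16 thick, 24 mm free below it) on the loose aluminium cover plate, 37 mm above the plate's underside. Plate 110 mm (x) by 160 (y) by 5, 0.3 kg, lying flat on the counter, handle up; 13 mm holes at (+41, +66) and (-41, -66) mm, so it fits the pins either way round. Seated, this point is 37 mm above box_seat
- clamp_left (a joint): handle angle of the toggle clamp at the box's left (+y) end, rad: 0.8 to 0.95 = open, handle up and outwards; 0 = fully closed, handle level on its stop. Pushing it down takes 1 to 5 N; it stays where left. Its linkage swings the hold-down arm inwards and its rubber foot down on the cover; open, the arm stands clear of the cover's edge
- clamp_left_grip (a point): middle of the black rubber grip (54 mm long, 17 wide, 15 thick) on that handle, moving with it, 65 mm from the handle's pivot
- clamp_left_hinge (a point): fixed pivot of that handle, at (0, +120, +17) mm in the axes of box_seat. The handle swings about this point's x axis; closed, it points outwards along +y with the middle of its grip 65 mm from here at the same height
- clamp_right (a joint): handle angle of the toggle clamp at the box's right (-y) end, rad: 0.8 to 0.95 = open, handle up and outwards; 0 = fully closed, handle level on its stop. Pushing it down takes 1 to 5 N; it stays where left. Its linkage swings the hold-down arm inwards and its rubber foot down on the cover; open, the arm stands clear of the cover's edge
- clamp_right_grip (a point): middle of the black rubber grip (54 mm long, 17 wide, 15 thick) on that handle, moving with it, 65 mm from the handle's pivot
- clamp_right_hinge (a point): fixed pivot of that handle, at (0, -120, +17) mm in the axes of box_seat. The handle swings about this point's x axis; closed, it points outwards along -y with the middle of its grip 65 mm from here at the same height
- drip_tray: flat steel tray, 170 x 110 x 28 mm, with the used cartridge lying in it (top at 54 mm); origin under its centre
- jar: small screw-top jar, 50 mm across, 60 mm high, between the two work places; origin under its centre
- beaker: glass beaker, 76 mm across, 95 mm high; origin under its centre
- sample_bottle: clear bottle with a screw cap, 60 mm across, 140 mm high; origin under its centre
- wrench: flat steel wrench, 170 mm long, lying on the counter; origin under it
- cover: the same cover plate; origin at the centre of its underside
Mind the look-alikes: they are no part of the job. Leave any yellow look-alike of the cover alone.

How it is judged:
By the outcome, as a careful person would: the job done as asked, in the order asked, and still so for the second after the job is handed in, with the robot touching nothing.
It also fails if it takes over 58 s, if anything falls off the work surface, if the arm or the gripper's body presses on something with over 40 N, if the wrist force passes 120 N, or if a joint passes its speed limit or range.

## Working session

There is one attempt and no reset: what is moved stays moved. The work goes in short steps, Python scripts to look and compute and a tool call to move; the robot and the scene stay as the last step left them, time stands still between calls to the robot, and variables do not carry over. Pictures are saved under pics/ and viewed, at most 10 in all, crops included, and the job is handed in when it is done.

Besides the shell and the picture viewer there is one more tool, called after "Call:" as name(argument=value, ...), one argument or row to a line, values as JSON. send_rows: Moves the arm, as the interface text tells. Its arguments: {"type":"object","properties":{"dr":{"type":"array","items":{"type":"array","items":{"type":"number"}}},"xyz":{"type":"array","items":{"type":"array","items":{"type":"number"}}},"jaw":{"type":"array","items":{"type":"number"}}},"required":["dr","xyz","jaw"]}

```bash
mkdir -p pics && ls
cat > h.py <<'E'
import numpy as np, cv2
from bench import ctrl
from scipy.spatial.transform import Rotation as R
def snap(n,f):
    c=ctrl.calibration(n); im=ctrl.camera(n); cv2.imwrite('pics/'+f,im[...,::-1]); np.save('pics/'+f+'.npy',im); return im,c
def ray(c,uv):
    p=cv2.undistortPoints(np.array(uv,float).reshape(-1,1,2),np.array(c["camera_matrix"]),np.array(c["D"])).reshape(-1,2)
    T=np.array(c["world_from_camera"]); d=np.c_[p[:,0],-p[:,1],-np.ones(len(p))]@T[:3,:3].T
    return T[:3,3],d
def onz(c,uv,z):
    o,d=ray(c,uv); return o+d*((z-o[2])/d[:,2])[:,None]
def proj(c,P):
    T=np.array(c["world_from_camera"]); q=(np.atleast_2d(P)-T[:3,3])@T[:3,:3]; q=q*[1,-1,-1]
    return cv2.projectPoints(q,np.zeros(3),np.zeros(3),np.array(c["camera_matrix"]),np.array(c["D"]))[0].reshape(-1,2)
def tool():
    o=ctrl.get_obs(); w=o["eef_rot"]; return np.array(o["eef_pos"]),R.from_quat([w[1],w[2],w[3],w[0]]),o
E
python3 - <<'E'
from h import *
for n in("scene","top"):
    im,c=snap(n,n+"0.png"); print(n,np.round(c["world_from_camera"],3).tolist(),np.round(c["camera_matrix"],1).tolist(),c["D"])
p,r,o=tool(); print(p,np.round(r.as_matrix(),3).tolist(),o["time_s"],ctrl.tip_extent,o["opening"])
E
```

```text
pics
scene [[0.449, -0.592, 0.669, 1.395], [0.893, 0.298, -0.337, -0.409], [0.0, 0.749, 0.663, 0.963], [0.0, 0.0, 0.0, 1.0]] [[510.7, 0.0, 318.4], [0.0, 510.7, 198.8], [0.0, 0.0, 1.0]] [-0.15828295  0.          0.          0.          0.        ]
top [[0.007, 0.989, -0.147, 0.307], [-1.0, 0.007, 0.003, 0.023], [0.004, 0.147, 0.989, 1.443], [0.0, 0.0, 0.0, 1.0]] [[445.0, 0.0, 322.5], [0.0, 445.0, 198.1], [0.0, 0.0, 1.0]] [-0.07442606  0.          0.          0.          0.        ]
[0.20004938 0.53857987 0.24948017] [[-0.937, 0.348, -0.001], [0.348, 0.937, -0.001], [0.0, -0.002, -1.0]] 0.1 0.019 1.0030083494261546
```

View pics/top0.png

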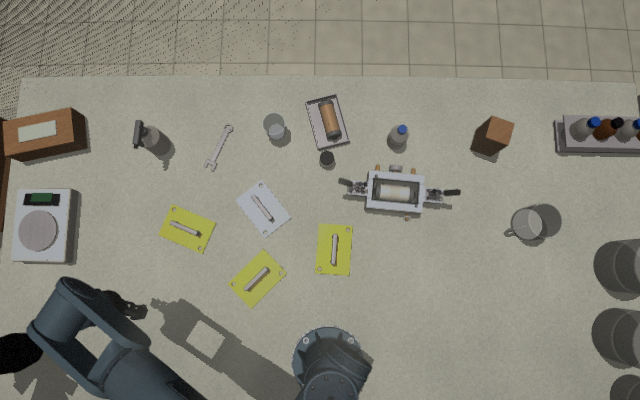

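View pics/scene0.png

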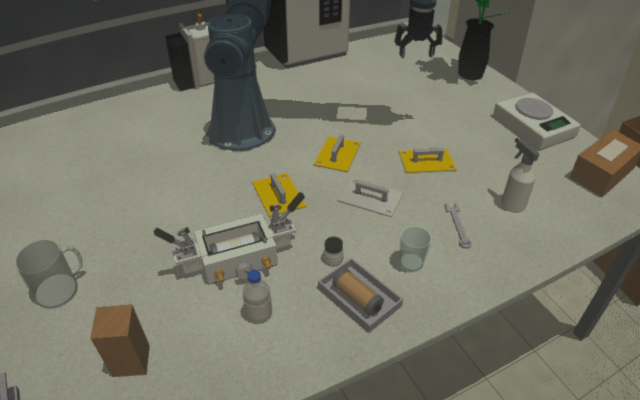

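The top view shows these candidates for the cover:
- Aluminium plate with a bar handle at about (264,208). This is my choice.
- Yellow look-alikes at (187,229), (259,278) and (334,250).

The box is at about (395,192), with clamp handles at (346,183) and (451,192). I'll check the choice in one close crop.

Run:
```python
from h import *
im=np.load('pics/top0.png.npy')
a=cv2.resize(im[170:245,225:305],None,fx=5,fy=5,interpolation=cv2.INTER_CUBIC)
b=cv2.resize(im[160:225,335:465],None,fx=6,fy=6,interpolation=cv2.INTER_CUBIC)
a=cv2.resize(a,(int(a.shape[1]*200/a.shape[0]),200)) if 0 else a
H=cv2.vconcat([cv2.copyMakeBorder(b,0,0,0,780-b.shape[1],0),])
cv2.imwrite('pics/box.png',H[...,::-1]); cv2.imwrite('pics/cov.png',a[...,::-1])
c=ctrl.calibration("top")
print(onz(c,[[264,208]],.037),onz(c,[[395,192]],.075))
hsv=cv2.cvtColor(im,cv2.COLOR_RGB2HSV)
print(im[200,250],im[225,265],im[180,290],im[175,230])
```

```text
[[0.48198526 0.20461202 0.037     ]] [[ 0.53050342 -0.20756208  0.075     ]]
[167 171 179] [167 172 176] [161 160 147] [158 157 144]
```

View pics/cov.png

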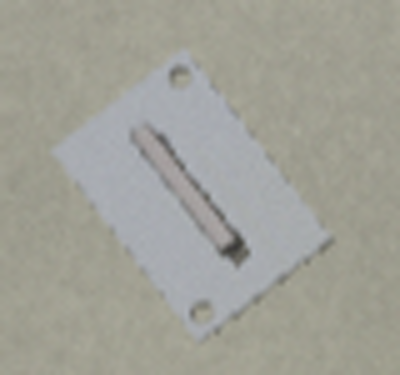

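View pics/box.png

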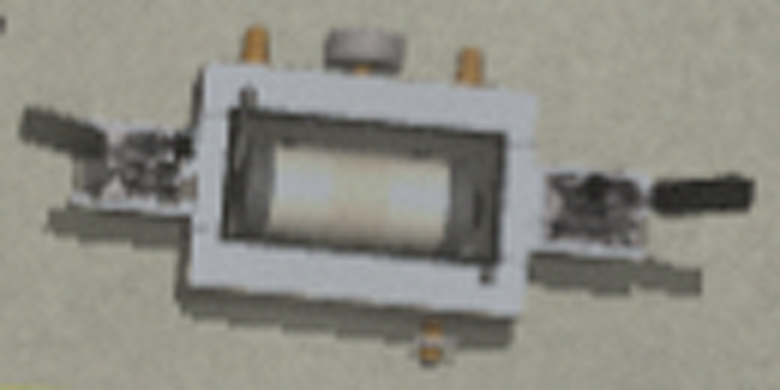

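The crop confirms the cover. It is a bare aluminium plate with its handle running from crop (140,130) to (235,245), and holes at crop (179,76) and (202,311). The box crop shows rim corners at (203,65), (537,95), (525,318) and (190,285), and pins at about (249,97) and (487,272).

Run:
```python
from h import *
c=ctrl.calibration("top"); im=np.load('pics/top0.png.npy').astype(int)
def deg(v): return np.degrees(np.arctan2(v[1],v[0]))
# cover: bluish vs counter
m=((im[...,2]-im[...,0])>2).astype(np.uint8); m[:170]=0;m[245:]=0;m[:,:225]=0;m[:,300:]=0
m=cv2.morphologyEx(m,cv2.MORPH_CLOSE,np.ones((5,5)))
k=max(cv2.findContours(m,0,cv2.CHAIN_APPROX_NONE)[0],key=cv2.contourArea)
W=onz(c,k.reshape(-1,2),.005)[:,:2]
r=cv2.minAreaRect((W*1000).astype(np.float32)); print("cover rect",r)
H=onz(c,np.array([[179,76],[202,311]])/5+[225,170]-.4,.005); print("holes",H,H.mean(0),np.linalg.norm(H[0]-H[1]))
B=onz(c,np.array([[140,128],[230,245]])/5+[225,170]-.4,.045); print("bar",B,B.mean(0),deg(B[0]-B[1]),np.linalg.norm(B[0]-B[1]))
C=onz(c,np.array([[203,65],[537,95],[525,318],[190,285]])/6+[335,160]-.4,.075);print("rim",C,C.mean(0),[ (np.linalg.norm(C[i]-C[i-1]),deg(C[i]-C[i-1])) for i in range(4)])
P=onz(c,np.array([[249,97],[487,272]])/6+[335,160]-.4,.085);print("pins",P,P.mean(0),np.linalg.norm(P[0]-P[1]))
```

```text
cover rect ((484.62127685546875, 212.64129638671875), (159.77134704589844, 108.66065216064453), 38.10430908203125)
holes [[0.56262773 0.22259846 0.005     ]
 [0.40846235 0.20356489 0.005     ]] [0.48554504 0.21308167 0.005     ] 0.1553358976225192
bar [[0.52173946 0.24099589 0.045     ]
 [0.44744504 0.18185657 0.045     ]] [0.48459225 0.21142623 0.045     ] 38.520240316848785 0.0949585108802237
rim [[ 0.59848925 -0.12504711  0.075     ]
 [ 0.58403851 -0.30057896  0.075     ]
 [ 0.46632631 -0.29110507  0.075     ]
 [ 0.48237473 -0.11729841  0.075     ]] [ 0.5328072  -0.20850739  0.075     ] [(np.float64(0.11637278045899481), np.float64(-3.817871063756594)), (np.float64(0.1761256780586385), np.float64(-94.70629014329101)), (np.float64(0.11809283060423502), np.float64(175.39855438079914)), (np.float64(0.17454600043615326), np.float64(84.72455639365516))]
pins [[ 0.57961295 -0.14772424  0.085     ]
 [ 0.48887961 -0.26968512  0.085     ]] [ 0.53424628 -0.20870468  0.085     ] 0.15200985643573506
```

Call:
send_rows(
  dr=[
    [0,0,1.7],
    [0,0,3.4],
    [0,0,5.1],
    [0,0,6.8],
    [0,0,8.5],
    [0,0,10.2],
    [0,0,11.9],
    [0,0,13.6],
  ],
  xyz=[
    [-4.75,-2.57,0],
    [-9.5,-5.15,0],
    [-14.3,-7.7,0],
    [-19,-10.3,0],
    [-23.8,-12.9,0],
    [-28.5,-15.4,0],
    [-33.3,-18,0],
    [-38,-20.6,0],
  ],
  jaw=[60,60,60,60,60,60,60,60],
)

```text
time_s: 1.1
eef_pos: [0.4855, 0.212, 0.25]
eef_rot: [-0.0, 0.779, 0.627, -0.0]
wrist_force: [0.9, 0.6, -0.2]
opening: 0.597
grasp_force: 0.0
```

Call:
send_rows(
  dr=[
    [0,0,1.7],
    [0,0,3.4],
    [0,0,5.1],
    [0,0,6.6],
    [0,0,6.6],
    [0,0,6.6],
    [0,0,6.6],
    [0,0,6.6],
  ],
  xyz=[
    [0,0,0],
    [0,0,0],
    [0,0,0],
    [0,0,0],
    [0,0,0],
    [0,0,0],
    [0,0,0],
    [0,0,0],
  ],
  jaw=[60,60,60,60,60,60,60,60],
)

```text
time_s: 2.1
eef_pos: [0.4847, 0.2136, 0.2503]
eef_rot: [-0.0, 0.944, 0.329, -0.0]
wrist_force: [0.5, 0.1, -1.2]
opening: 0.604
grasp_force: 0.0
```

Run:
```python
from h import *
im,c=snap("wrist","w1.png"); p,r,o=tool(); print(p,np.round(r.as_matrix(),3).tolist(),o["time_s"],o["q"],o["opening"]); print(np.round(c["world_from_camera"],3).tolist(),c["camera_matrix"],c["D"])
print(proj(c,[[.5626,.2226,.005],[.4085,.2036,.005],[.485,.212,.045]]))
```

```text
[0.48473426 0.21353288 0.25030956] [[0.783, 0.622, 0.0], [0.622, -0.783, -0.0], [0.0, 0.0, -1.0]] 2.15 [ 1.90680714e-01  7.93467185e-02  1.72034659e+00 -2.63143618e-05
  1.34188091e+00  1.09035424e+00] 0.6029924464788068
[[0.622, 0.755, 0.208, 0.539], [-0.783, 0.6, 0.165, 0.256], [-0.0, -0.266, 0.964, 0.375], [0.0, 0.0, 0.0, 1.0]] [[346.60089237   0.         318.13083279]
 [  0.         346.60089237 196.24547142]
 [  0.           0.           1.        ]] [0.02412914 0.         0.         0.         0.        ]
[[357.9006424  102.18261397]
 [282.64439936 223.67657638]
 [319.02471814 174.49027335]]
```

View pics/w1.png

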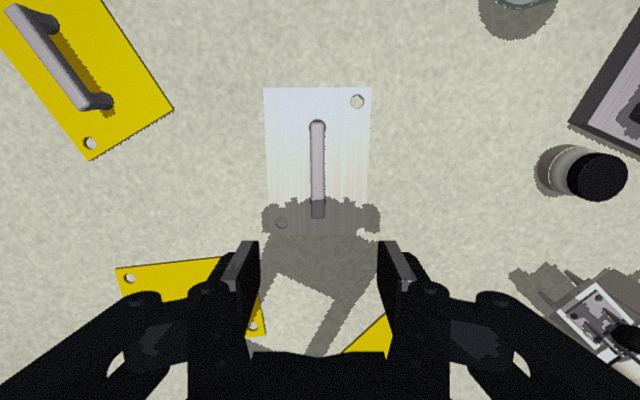

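The wrist view shows the aluminium cover square to the tool. Its holes are at (357,101) and (281,223), and the bar runs from (317,121) to (317,217). This agrees with the top-view estimate to about 1 px.

```bash
cat >> h.py <<'E'
def centro(im,u,v,w,lo=True,thr=None):
    g=cv2.cvtColor(im,cv2.COLOR_RGB2GRAY).astype(float)[v-w:v+w+1,u-w:u+w+1]
    t=(g.min()+np.median(g))/2 if thr is None else thr
    k=(g<t) if lo else (g>t); y,x=np.nonzero(k); return np.array([u-w+x.mean(),v-w+y.mean()]),k.sum()
E
python3 - <<'E'
from h import *
im=np.load('pics/w1.png.npy'); c=ctrl.calibration("wrist"); p,r,o=tool()
g=cv2.cvtColor(im,cv2.COLOR_RGB2GRAY)
print(g[93:110,348:368:1]); 
for z,row in((.005,[(y,) for y in(110,150,190)]),):
  for (y,) in row: print(y,g[y,258:272],g[y,364:378],g[y,306:330])
H=onz(c,[[357.2,101],[281,223]],.005); print(H,H.mean(0),np.linalg.norm(H[0]-H[1])*1e3, np.degrees(np.arctan2(*(H[0]-H[1])[1::-1])))
B=onz(c,[[317.3,120.5],[317.3,217.5]],.045); print(B,B.mean(0),np.degrees(np.arctan2(*(B[0]-B[1])[1::-1])))
print("tool frame",(r.inv().apply(B.mean(0)-p)),r.inv().apply(H.mean(0)-p), "expected hole dir",38.3-np.degrees(np.arctan2(41,66)))
E
```

```text
[[211 214 216 209 212 215 217 212 205 200 204 205 216 213 216 212 212 212
  213 211]
 [210 212 210 216 217 213 189 167 162 152 153 172 192 211 213 212 213 212
  216 212]
 [215 211 213 212 205 177 139 128 166 147 104 112 145 181 204 215 214 215
  212 213]
 [215 212 212 204 165 132 129 173 199 193 152 106 104 136 180 208 212 213
  215 214]
 [211 214 208 182 161 159 171 197 204 202 195 153 111 107 142 184 217 213
  213 210]
 [212 212 199 174 187 192 194 194 196 201 202 190 151 106 109 144 204 216
  211 211]
 [214 210 194 182 196 193 188 194 191 199 198 201 197 161 143 120 177 216
  215 212]
 [217 207 180 177 195 198 189 187 193 196 197 201 202 199 182 126 170 216
  212 211]
 [213 201 168 176 194 190 191 185 193 192 199 199 206 202 184 135 189 218
  211 213]
 [215 204 184 192 197 191 188 190 194 200 198 200 197 203 177 128 188 213
  216 213]
 [210 209 188 177 193 192 189 192 199 202 202 199 197 195 172 149 199 215
  217 212]
 [213 211 191 170 183 189 193 194 194 200 198 192 194 184 154 171 206 218
  211 211]
 [210 216 202 184 182 189 193 195 200 199 189 192 189 163 165 198 214 215
  215 
[... 696 characters left out ...]
1 191 133 146 167 178 179 181 185 181 178 177 178 183 162 134
 159 213 215 209 211 211]
190 [196 197 193 193 195 196 200 199 194 196 211 208 207 204] [205 206 200 200 194 189 189 186 188 185 191 193 200 198] [199 204 205 207 183 125 147 170 175 171 177 176 176 171 176 173 163 138
 136 186 211 210 202 206]
[[0.56306385 0.22390108 0.005     ]
 [0.40800302 0.20555686 0.005     ]] [0.48553343 0.21472897 0.005     ] 156.14214473221554 6.746923957918261
[[0.52406181 0.24511229 0.045     ]
 [0.44947885 0.18594316 0.045     ]] [0.48677033 0.21552773 0.045     ] 38.42612790503851
tool frame [ 0.0028341  -0.00030244  0.20530956] [ 0.00136856 -0.00044736  0.24530955] expected hole dir 6.450948680944705
```

Call:
send_rows(
  dr=[
    [0,0,0],
    [0,0,0],
    [0,0,0],
    [0,0,0],
    [0,0,0],
    [0,0,0],
    [0,0,0],
    [0,0,0],
  ],
  xyz=[
    [0.2,-0.04,5.5],
    [0.2,-0.04,11],
    [0.2,-0.04,16],
    [0.2,-0.04,19],
    [0.2,-0.04,20.5],
    [0.2,-0.04,21.1],
    [0.2,-0.04,21.1],
    [0.2,-0.04,21.1],
  ],
  jaw=[60,60,60,60,60,60,60,60],
)

```text
time_s: 3.15
eef_pos: [0.4871, 0.2153, 0.0406]
eef_rot: [0.0, 0.944, 0.329, 0.001]
wrist_force: [0.7, 0.6, 1.3]
opening: 0.603
grasp_force: 0.0
```

Call:
send_rows(
  dr=[
    [0,0,0],
    [0,0,0],
    [0,0,0],
    [0,0,0],
    [0,0,0],
    [0,0,0],
    [0,0,0],
    [0,0,0],
  ],
  xyz=[
    [0,0,0],
    [0,0,0],
    [0,0,0],
    [0,0,0],
    [0,0,0],
    [0,0,0],
    [0,0,0],
    [0,0,0],
  ],
  jaw=[30,10,0,0,0,0,0,0],
)

```text
time_s: 4.15
eef_pos: [0.4866, 0.2152, 0.04]
eef_rot: [0.0, 0.944, 0.329, 0.001]
wrist_force: [-1.3, 0.7, 5.2]
opening: 0.152
grasp_force: 59.7
```

Call:
send_rows(
  dr=[
    [0,0,0],
    [0,0,0],
    [0,0,0],
    [0,0,0],
    [0,0,0],
    [0,0,0],
    [0,0,0],
    [0,0,0],
  ],
  xyz=[
    [0,0,-0.5],
    [0,0,-2],
    [0,0,-5],
    [0,0,-9],
    [0,0,-14],
    [0,0,-19],
    [0,0,-23.5],
    [0,0,-26],
  ],
  jaw=[0,0,0,0,0,0,0,0],
)

```text
time_s: 5.15
eef_pos: [0.4865, 0.2153, 0.303]
eef_rot: [0.0, 0.944, 0.329, 0.002]
wrist_force: [0.1, -0.6, -2.6]
opening: 0.152
grasp_force: 58.8
```

Call:
send_rows(
  dr=[
    [0,0,-0.5],
    [0,0,-1.5],
    [0,0,-2.5],
    [0,0,-3.6],
    [0,0,-4.7],
    [0,0,-5.8],
    [0,0,-6.8],
    [0,0,-7.8],
  ],
  xyz=[
    [-1,1.5,0],
    [-3,4.5,0],
    [-5.4,8,0],
    [-7.8,11.6,0],
    [-10.2,15.2,0],
    [-12.6,18.7,0],
    [-15,22.2,0],
    [-17.2,25.6,0],
  ],
  jaw=[0,0,0,0,0,0,0,0],
)

```text
time_s: 6.15
eef_pos: [0.5099, -0.0936, 0.2999]
eef_rot: [0.0, 0.735, 0.678, 0.0]
wrist_force: [0.0, 0.1, -3.7]
opening: 0.148
grasp_force: 58.7
```

Call:
send_rows(
  dr=[
    [0,0,0],
    [0,0,0],
    [0,0,0],
    [0,0,0],
    [0,0,0],
    [0,0,0],
    [0,0,0],
    [0,0,0],
  ],
  xyz=[
    [-4,0.9,0],
    [-8,1.8,0],
    [-11.5,2.6,0],
    [-14.5,3.2,0],
    [-16.5,3.7,0],
    [-17.7,3.9,0],
    [-17.7,3.9,0],
    [-17.7,3.9,0],
  ],
  jaw=[0,0,0,0,0,0,0,0],
)

```text
time_s: 7.15
eef_pos: [0.5344, -0.271, 0.2993]
eef_rot: [-0.0, 0.736, 0.677, 0.0]
wrist_force: [-0.5, -0.3, -2.6]
opening: 0.148
grasp_force: 58.8
```

Run:
```python
from h import *
import pickle
im,c=snap("wrist","w2.png"); p,r,o=tool(); pickle.dump((c,p,r.as_matrix()),open('w2.pkl','wb')); print(p,np.round(r.as_matrix(),3).tolist(),o["time_s"],o["q"],o["wrist_force"])
print(proj(c,[[.5796,-.1477,.089],[.489,-.2697,.089]]))
```

```text
[ 0.53448086 -0.27096215  0.2993478 ] [[0.082, 0.997, -0.0], [0.997, -0.082, 0.0], [0.0, -0.0, -1.0]] 7.2 [-6.67202170e-01  1.98217925e-01  1.48717833e+00  2.54293596e-04
  1.45655082e+00 -5.84698777e-01] [ 0.11409656 -0.31718171 -1.78050079]
[[356.36997791  30.78462969]
 [270.86309927 174.53695307]]
```

View pics/w2.png

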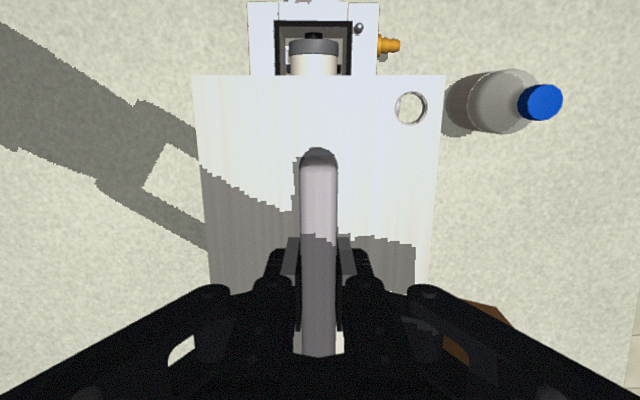

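The wrist view shows pin_left at about (359,28) on the box rim. The held plate's (+41,+66) hole is at about (410,108), the bar is gripped, and the plate hangs square. Next I'll look at the other pin.

Call:
send_rows(
  dr=[
    [0,0,0],
    [0,0,0],
    [0,0,0],
    [0,0,0],
    [0,0,0],
    [0,0,0],
    [0,0,0],
    [0,0,0],
  ],
  xyz=[
    [-1.5,0.1,0],
    [-4.5,0.4,0],
    [-8,0.7,0],
    [-10.5,0.9,0],
    [-12,1,0],
    [-12.3,1,0],
    [-12.3,1,0],
    [-12.3,1,0],
  ],
  jaw=[0,0,0,0,0,0,0,0],
)

```text
time_s: 8.2
eef_pos: [0.5344, -0.3945, 0.2994]
eef_rot: [-0.0, 0.736, 0.677, 0.0]
wrist_force: [-1.5, 0.2, -2.0]
opening: 0.151
grasp_force: 58.8
```

Run:
```python
from h import *
import pickle
im,c=snap("wrist","w3.png"); p,r,o=tool(); pickle.dump((c,p,r.as_matrix()),open('w3.pkl','wb')); print(p,np.round(r.as_matrix(),3).tolist(),o["time_s"])
print(proj(c,[[.5796,-.1477,.089],[.489,-.2697,.089]]))
w2=np.load('pics/w2.png.npy')
f=lambda a:cv2.resize(a,None,fx=6,fy=6,interpolation=cv2.INTER_CUBIC)
a=f(w2[10:50,335:385]);b=f(im[10:60,255:320]);d=f(w2[85:130,385:437])
h=300
pad=lambda a:cv2.copyMakeBorder(a,0,h-a.shape[0],0,0,0)
o=cv2.hconcat([cv2.resize(pad(a),None,fx=1,fy=1),pad(b)]); cv2.imwrite('pics/z.png',o[...,::-1])
g=cv2.cvtColor(w2,cv2.COLOR_RGB2GRAY)[88:130,388:434]; print(o.shape)
m=(cv2.cvtColor(w2,cv2.COLOR_RGB2GRAY)<218).astype(np.uint8)
print(g[20],g[:,22])
```

```text
[ 0.53441026 -0.39453323  0.29951291] [[0.082, 0.997, 0.0], [0.997, -0.082, 0.0], [0.0, 0.0, -1.0]] 8.25
[[ 348.53211388 -145.22440021]
 [ 254.12189918   38.0658768 ]]
(300, 690, 3)
[226 227 226 225 226 224 197 189 198 195 192 182 205 201 204 207 205 201
 206 206 212 210 211 212 213 213 212 211 212 212 216 217 223 220 129  65
  71 109 112 164 228 228 227 225 227 225] [225 229 228 188 152 160 199 214 209 209 208 204 212 214 210 207 206 205
 206 205 211 213 210 212 209 204 201 206 207 210 215 218 220 219 176 158
 196 210 222 226 226 226]
```

View pics/z.png

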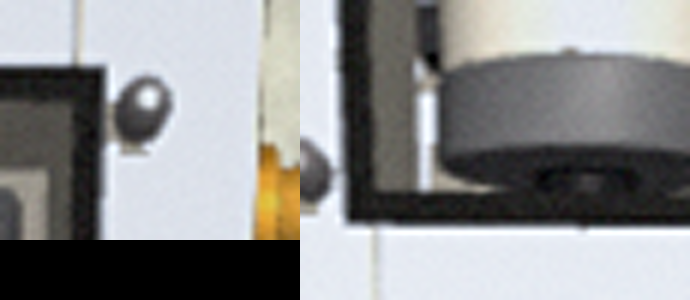

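pin_left's bright tip is at crop (150,98), which is w2 pixel (359.6,25.9). pin_right is cut off at the crop edge near w3 pixel (255,37), so I'll locate it numerically.

Run:
```python
from h import *
import pickle
res={}
for f,(u,v) in(("w2",(358,28)),("w3",(254,36))):
    im=np.load(f'pics/{f}.png.npy'); g=cv2.cvtColor(im,cv2.COLOR_RGB2GRAY).astype(int)
    c,p,r=pickle.load(open(f+'.pkl','rb')); 
    print(f,u-9,v-11); print(g[v-11:v+9,u-9:u+9])
# hole ellipse
for f in("w2","w3"):
    im=np.load(f'pics/{f}.png.npy');g=cv2.cvtColor(im,cv2.COLOR_RGB2GRAY)
    m=np.zeros_like(g);m[86:134,386:436]=(g[86:134,386:436]<219)
    k=max(cv2.findContours(m,0,cv2.CHAIN_APPROX_NONE)[0],key=cv2.contourArea); e=cv2.fitEllipse(k); print(e)
    c,p,r=pickle.load(open(f+'.pkl','rb')); H=onz(c,[e[0]],p[2]-.035)[0]; print("hole tool",(H-p)@r)
```

```text
w2 349 17
[[225 223 225 223 224 223 225 223 223 225 224 225 224 222 222 226 224 224]
 [229 228 224 225 223 225 224 222 223 224 224 221 224 225 224 223 224 223]
 [232 230 231 228 227 224 225 223 225 225 224 225 222 225 224 224 220 224]
 [200 202 195 199 226 227 224 225 223 227 223 225 226 219 224 226 224 224]
 [ 76  75  75 128 233 227 224 226 228 225 222 226 228 227 225 226 224 225]
 [ 26  21  28 113 234 229 227 227 209 194 177 195 207 228 226 223 224 223]
 [ 32  30  26 120 233 232 228 195 141 104 110 112 139 209 228 225 224 224]
 [ 32  21  31 118 239 234 193 117  97 119 166 159 135 158 214 227 225 224]
 [ 34  26  35 122 240 215 114  83 106 181 237 226 168 116 169 228 225 225]
 [ 24  21  35 116 218 168  82  76 117 200 238 234 158 105 163 229 227 225]
 [ 32  24  45 102 151  88  60  75 100 162 214 206 128  89 140 231 225 225]
 [ 31  29  43 103 141  78  62  72  78  90 114 115  83  90 157 230 227 225]
 [ 32  30  45  97 126  68  58  61  68  74  78  76  74 113 205 231 225 225]
 [ 19  32  45 106 143  70  51  58  67  69  73  68  80 153 232 226 225 222]
 [ 33  20  49 101 147  92  51  52  54  5
[... 1512 characters left out ...]
  85  87  84  82  80 150 190 127]
 [233 234 235 236 237 239 201 121  69  67  77  74  77  61  79 178 202 130]
 [233 234 233 233 235 239 243 166  82  63  61  72  66  55  87 186 204 128]
 [232 234 234 234 235 236 240 190 118  80  61  55  60  76 154 233 226 126]
 [233 232 232 235 235 236 238 201 171 150 109  80  91 156 232 245 221 126]
 [235 232 234 234 232 233 236 238 240 196 154 152 160 221 242 242 220 126]]
((410.6655578613281, 107.915283203125), (32.48033142089844, 35.42298126220703), 30.612028121948242)
hole tool [0.06429603 0.04226584 0.03501953]
((410.728759765625, 107.72299194335938), (31.928640365600586, 34.229469299316406), 36.1852912902832)
hole tool [0.06448603 0.04228242 0.03500865]
```

Run:
```python
from h import *
import pickle
P=[]
for f,uv in(("w2",(359.4,25.6)),("w3",(253.5,36.0))):
    c,p,r=pickle.load(open(f+'.pkl','rb')); q=onz(c,[uv],.089)[0]; P.append(q); print(q)
P=np.array(P); d=P[0]-P[1]; print("mean",P.mean(0),"len",np.linalg.norm(d),"yaw y-axis",np.degrees(np.arctan2(d[1],d[0]))+np.degrees(np.arctan2(41,66)))
print("tool x yaw",np.degrees(np.arctan2(r[1,0],r[0,0])), "tcp",p)
# hole angle of held plate: bar/edge direction
im=np.load('pics/w3.png.npy').astype(int); g=im.sum(2)
for n in("w2","w3"):
  im=np.load(f'pics/{n}.png.npy'); g=cv2.cvtColor(im,cv2.COLOR_RGB2GRAY).astype(int); c,p,r=pickle.load(open(n+'.pkl','rb'))
  L=[];Rr=[];
  for y in range(165,200,5):
    k=g[y,290:348]; i=np.argmax(np.abs(np.diff(k))[:20]); j=35+np.argmax(np.abs(np.diff(k))[35:]); L.append((290.5+i,y));Rr.append((290.5+j,y))
  for E in(L,Rr):
    W=(onz(c,E,p[2]+.005)-p)@r; s=np.polyfit(W[:,0],W[:,1],1); print(n,"bar edge slope deg",np.degrees(s[0]),"y at x=.03",np.polyval(s,.03))
```

```text
[ 0.58245797 -0.14379934  0.089     ]
[ 0.48867796 -0.26800159  0.089     ]
mean [ 0.53556796 -0.20590047  0.089     ] len 0.15563061640548506 yaw y-axis 84.79409802309031
tool x yaw 85.27358261060085 tcp [ 0.53441026 -0.39453323  0.29951291]
w2 bar edge slope deg 1.9782134899946717 y at x=.03 -0.00814255924020872
w2 bar edge slope deg -0.8545916924174168 y at x=.03 0.008110138879974284
w3 bar edge slope deg -4.487218484499453 y at x=.03 -0.006989377095682768
w3 bar edge slope deg -0.8656420180097307 y at x=.03 0.00811696674386739
```

Call:
send_rows(
  dr=[
    [0,0,0],
    [0,0,0],
    [0,0,0],
    [0,0,0.08],
    [0,0,0.08],
    [0,0,0.08],
    [0,0,0.08],
    [0,0,0.08],
  ],
  xyz=[
    [2,-0.2,0],
    [5.5,-0.4,0],
    [9.5,-0.7,0],
    [13,-1,0],
    [16,-1.3,0],
    [18,-1.4,0],
    [18.9,-1.5,0],
    [18.9,-1.5,0],
  ],
  jaw=[0,0,0,0,0,0,0,0],
)

```text
time_s: 9.25
eef_pos: [0.5351, -0.2055, 0.2994]
eef_rot: [0.0, 0.739, 0.674, -0.0]
wrist_force: [0.6, -1.1, -3.2]
opening: 0.153
grasp_force: 58.8
```

Call:
send_rows(
  dr=[
    [0,0,0],
    [0,0,0],
    [0,0,0],
    [0,0,0],
    [0,0,0],
    [0,0,0],
    [0,0,0],
    [0,0,0],
  ],
  xyz=[
    [0,0,2],
    [0,0,5],
    [0,0,9],
    [0,0,12.5],
    [0,0,14.5],
    [0,0,15.4],
    [0,0,15.4],
    [0,0,15.4],
  ],
  jaw=[0,0,0,0,0,0,0,0],
)

```text
time_s: 10.25
eef_pos: [0.5357, -0.2065, 0.1465]
eef_rot: [0.001, 0.739, 0.674, 0.0]
wrist_force: [0.8, -0.3, -2.6]
opening: 0.152
grasp_force: 58.7
```

Run:
```python
from h import *
import pickle
im,c=snap("wrist","w4.png"); p,r,o=tool(); pickle.dump((c,p,r.as_matrix()),open('w4.pkl','wb')); print(p,np.degrees(np.arctan2(r.as_matrix()[1,0],r.as_matrix()[0,0])),o["time_s"],o["wrist_force"])
snap("scene","s4.png")
# plate front edge angle in w2/w3
for n in("w2","w3"):
  g=cv2.GaussianBlur(cv2.cvtColor(np.load(f'pics/{n}.png.npy'),cv2.COLOR_RGB2GRAY),(3,3),0).astype(int)
  cc,pp,rr=pickle.load(open(n+'.pkl','rb'))
  for side in("l","r"):
    E=[]
    for y in range(85,150,4):
      x0=(185,210) if side=="l" else (430,452)
      k=np.diff(g[y,x0[0]:x0[1]]); i=np.argmax(k if side=="l" else -k); E.append((x0[0]+i+.5,y))
    W=(onz(cc,E,pp[2]-.035)-pp)@rr; s=np.polyfit(W[:,0],W[:,1],1); res=W[:,1]-np.polyval(s,W[:,0]); print(n,side,np.degrees(s[0]),np.polyval(s,0),res.std())
a=im[60:180,330:470]; cv2.imwrite('pics/z4.png',cv2.resize(a,None,fx=5,fy=5,interpolation=cv2.INTER_CUBIC)[...,::-1])
```

```text
[ 0.5357019  -0.20646053  0.14658523] 84.72440966842467 10.3 [-0.46940511  0.11446587 -2.8850184 ]
w2 l -1.4287593178909137 -0.053604333966685305 0.0012319693129545606
w2 r -0.9915773881220852 0.05788298222417635 0.0010815506194847768
w3 l -5.4419771880393615 -0.04832955234164115 0.0012211093002319749
w3 r -0.21778053320303886 0.05661964903361479 0.0004951001087452155
```

View pics/z4.png

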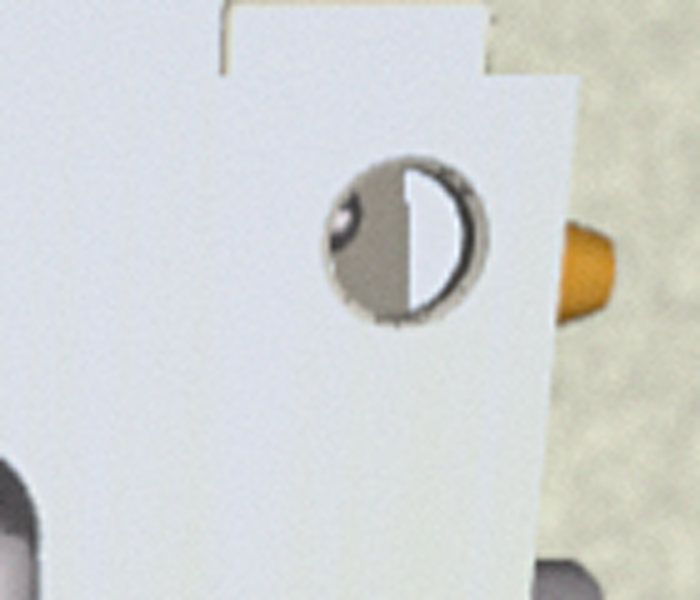

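Through the hole, centred at w4 (410.8,107.8), the tip of pin_left shows at about (398.0,104.0). I'll convert that to an offset.

Run:
```python
from h import *
import pickle
c,p,r=pickle.load(open('w4.pkl','rb'))
im=np.load('pics/w4.png.npy'); g=cv2.cvtColor(im,cv2.COLOR_RGB2GRAY)
m=np.zeros_like(g); m[86:134,386:436]=(g[86:134,386:436]<205)
k=max(cv2.findContours(m,0,cv2.CHAIN_APPROX_NONE)[0],key=cv2.contourArea); e=cv2.fitEllipse(k); print(e)
print(g[98:112,392:406])
for h in ([e[0]],[(410.8,107.8)]):
  H=(onz(c,h,p[2]-.035)[0]-p)@r; P=(onz(c,[(398.0,104.0)],.089)[0]-p)@r; print(H,P,"pin-hole (tool)",P-H)
print("uncertainty per px mm", 1e3*(c["world_from_camera"][2][3]-.089)/346)
```

```text
((410.81427001953125, 107.80298614501953), (32.00498962402344, 34.570655822753906), 34.66295623779297)
[[222 225 224 223 226 216 192 170 122 129 144 144 145 141]
 [221 222 223 223 218 196 168 145  87  92 140 144 141 143]
 [224 221 223 225 205 179 146 104  66  82 134 146 143 144]
 [221 224 222 220 197 167 117  92  70  69 120 146 144 145]
 [222 225 224 216 183 190 176 168  91  70 108 143 144 141]
 [223 223 222 197 181 208 219 197 107  69 118 141 144 142]
 [222 224 216 187 188 214 218 159  94  73 135 148 142 142]
 [224 223 214 182 179 185 174 116  76  92 144 147 141 147]
 [223 224 214 179 140 126 115  84  75 111 142 142 145 138]
 [223 222 205 172  92  75  78  75  93 133 145 142 143 144]
 [224 222 200 174  76  68  72  98 125 145 145 142 138 144]
 [225 222 201 175  76  74  93 128 146 143 144 145 142 142]
 [225 222 201 176 116 115 130 145 149 148 145 144 147 140]
 [224 225 205 184 151 142 142 140 145 139 145 144 143 145]]
[0.06429988 0.04231933 0.03501375] [0.06572925 0.04154977 0.05759593] pin-hole (tool) [ 0.00142937 -0.00076957  0.02258218]
[0.06430118 0.04231291 0.03501373] [0.06572925 0.04154977 0.05759593] pin-hole (tool) [ 0.00142807 -0.00076315  0.0225822 ]
uncertainty per px mm 0.5258242817697766
```

Call:
send_rows(
  dr=[
    [0,0,0],
    [0,0,0],
    [0,0,0],
    [0,0,0],
    [0,0,0],
    [0,0,0],
    [0,0,0],
    [0,0,0],
  ],
  xyz=[
    [0.08,-0.04,0],
    [0.15,-0.08,0],
    [0.15,-0.08,0.4],
    [0.15,-0.08,0.9],
    [0.15,-0.08,1.3],
    [0.15,-0.08,1.5],
    [0.15,-0.08,1.5],
    [0.15,-0.08,1.5],
  ],
  jaw=[0,0,0,0,0,0,0,0],
)

```text
time_s: 11.35
eef_pos: [0.5344, -0.2043, 0.1304]
eef_rot: [0.0, 0.739, 0.674, 0.0]
wrist_force: [0.3, -0.0, -2.7]
opening: 0.149
grasp_force: 58.9
```

Run:
```python
from h import *
im,c=snap("wrist","w5.png"); p,r,o=tool(); print(p,np.degrees(np.arctan2(r.as_matrix()[1,0],r.as_matrix()[0,0])),o["time_s"],o["wrist_force"])
g=cv2.cvtColor(im,cv2.COLOR_RGB2GRAY)
m=np.zeros_like(g); m[86:134,386:436]=(g[86:134,386:436]<205)
k=max(cv2.findContours(m,0,cv2.CHAIN_APPROX_NONE)[0],key=cv2.contourArea); e=cv2.fitEllipse(k); print(e)
q=proj(c,(p+r.apply(np.array([0.0643,0.0423,0])))*[1,1,0]+[0,0,.089])[0]; print("ideal pin px",q)
print(g[96:120,394:428])
```

```text
[ 0.53444638 -0.20435381  0.13049832] 84.73400626814399 11.4 [ 0.813912   -0.05631481 -2.48680224]
((410.79205322265625, 107.78339385986328), (31.96500015258789, 34.590091705322266), 33.86547088623047)
ideal pin px [407.17392618 107.80582971]
[[222 222 225 223 223 211 187 169 158 146 143 143 144 145 140 140 140 141
  142 146 143 148 130  93  77  93 104 136 153 169 200 227 222 222]
 [224 223 223 226 210 185 166 152 147 146 146 142 144 146 145 142 145 144
  143 142 140 146 147 131 108  69  81 124 147 155 173 225 228 223]
 [222 224 223 220 192 169 158 146 143 145 143 142 145 145 141 146 143 144
  139 143 139 144 144 146 136  97  64  83 136 155 155 201 224 226]
 [220 224 219 194 175 142 126 111 121 118 121 120 114 118 133 144 144 142
  144 144 141 144 142 145 145 131  88  71 112 156 127 146 202 223]
 [223 223 207 179 143  99  85  86  99  96 102 106 102  97 117 124 127 142
  144 142 142 144 140 141 145 147 131  72  75 132 107 136 189 231]
 [224 226 191 174 105  77  83  90  93 104 105 106 111 112 106 104 103 133
  143 144 143 141 143 143 142 149 149  97  58  90  99 121 169 226]
 [225 218 1
[... 1827 characters left out ...]
 203 188 134 105  95  79  69  69  68  58  79  90  89 103 132 143 146
  145 140 143 142 142 142 147 132  85  73 116 164 117 183 219 224]
 [223 214 189 147 141 129 122 114 129 169 154 176 179 127 133 148 142 144
  145 143 142 147 144 146 139 102  69  98 163 180 155 203 225 223]
 [224 222 200 164 154 142 145 147 162 229 221 236 226 150 141 146 138 146
  142 144 143 144 149 143 122  80  77 149 185 180 193 221 224 224]
 [223 223 216 194 179 164 190 192 189 199 198 198 194 144 143 138 145 144
  143 145 140 146 142 122  83  74  94 151 182 188 216 225 223 222]
 [224 226 223 211 195 194 223 232 222 144 142 147 144 139 144 140 144 141
  141 145 143 142 119  93  79 110 111 156 190 210 223 226 221 222]]
```

pin_left's tip is centred at (407.3,107.8) against an ideal of (407.2,107.8), so the cover is aligned. Now I'll lower it gently.

Call:
send_rows(
  dr=[
    [0,0,0],
    [0,0,0],
    [0,0,0],
    [0,0,0],
    [0,0,0],
    [0,0,0],
    [0,0,0],
    [0,0,0],
  ],
  xyz=[
    [0,0,0.2],
    [0,0,0.4],
    [0,0,0.6],
    [0,0,0.8],
    [0,0,1],
    [0,0,1.2],
    [0,0,1.3],
    [0,0,1.3],
  ],
  jaw=[0,0,0,0,0,0,0,0],
)

```text
time_s: 12.4
eef_pos: [0.5343, -0.2042, 0.1172]
eef_rot: [-0.0, 0.739, 0.674, -0.0]
wrist_force: [0.6, 0.5, -2.7]
opening: 0.153
grasp_force: 58.9
```

Call:
send_rows(
  dr=[
    [0,0,0],
    [0,0,0],
    [0,0,0],
    [0,0,0],
    [0,0,0],
    [0,0,0],
    [0,0,0],
    [0,0,0],
  ],
  xyz=[
    [0,0,0.05],
    [0,0,0.1],
    [0,0,0.15],
    [0,0,0.2],
    [0,0,0.25],
    [0,0,0.3],
    [0,0,0.3],
    [0,0,0.3],
  ],
  jaw=[0,0,0,0,0,0,0,0],
)

```text
time_s: 13.4
eef_pos: [0.5343, -0.2043, 0.115]
eef_rot: [0.0, 0.739, 0.674, -0.0]
wrist_force: [-3.7, 2.7, 6.2]
opening: 0.151
grasp_force: 60.0
```

Call:
send_rows(
  dr=[
    [0,0,0],
    [0,0,0],
    [0,0,0],
    [0,0,0],
    [0,0,0],
    [0,0,0],
    [0,0,0],
    [0,0,0],
  ],
  xyz=[
    [0,0,0],
    [0,0,0],
    [0,0,0],
    [0,0,-0.5],
    [0,0,-3],
    [0,0,-7],
    [0,0,-12],
    [0,0,-16],
  ],
  jaw=[20,40,45,45,45,45,45,45],
)

```text
time_s: 14.4
eef_pos: [0.5346, -0.2044, 0.2769]
eef_rot: [0.001, 0.739, 0.674, 0.0]
wrist_force: [0.1, -0.6, -1.0]
opening: 0.449
grasp_force: 0.0
```

Run:
```python
from h import *
im,c=snap("wrist","w6.png"); p,r,o=tool(); print(p,o["time_s"],o["wrist_force"],ctrl.tip_extent,np.degrees(np.arctan2(r.as_matrix()[1,0],r.as_matrix()[0,0])))
s,cs=snap("scene","s6.png")
b=np.array([.5342,-.2055,.075]);u=np.array([.0915,.9958,0])
for sgn in(1,-1): print(proj(cs,[b+sgn*.12*u+[0,0,.017]]))
a=cv2.resize(s[180:290,140:320],None,fx=4,fy=4,interpolation=cv2.INTER_CUBIC); cv2.imwrite('pics/z6.png',a[...,::-1])
```

```text
[ 0.53669832 -0.20564482  0.2829669 ] 14.45 [ 1.43467532 -0.21954271  4.98087651] 0.019 84.7436366481234
[[280.41820321 220.1886844 ]]
[[183.97241343 245.77162143]]
```

View pics/z6.png

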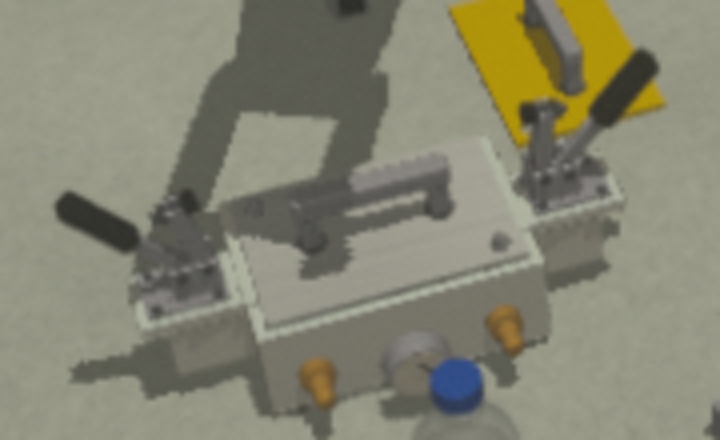

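The crop shows the cover flat on the rim, with pin_left through its hole at crop (500,242). The other hole, at (253,207), is in shadow. Both clamps are open, with their arms upright and clear of the plate. Next is the left clamp.

Call:
send_rows(
  dr=[
    [0,0,0],
    [0,0,0],
    [0,0,0],
    [0,0,0],
    [0,0,0],
    [0,0,0],
    [0,0,0],
    [0,0,0],
  ],
  xyz=[
    [2,0,0],
    [5,0,0],
    [9,0,0],
    [12.5,0,1],
    [14.2,0,3],
    [14.2,0,5.5],
    [14.2,0,7],
    [14.2,0,7],
  ],
  jaw=[0,0,0,0,0,0,0,0],
)

```text
time_s: 15.5
eef_pos: [0.546, -0.062, 0.2023]
eef_rot: [-0.002, 0.739, 0.674, -0.001]
wrist_force: [-0.0, 0.0, 0.2]
opening: -0.002
grasp_force: 0.0
```

Run:
```python
from h import *
p,r,o=tool(); print(p,o["time_s"],o["wrist_force"],o["opening"])
b=np.array([.5342,-.2055,.075]);u=np.array([.0915,.9958,0]); h=b+.12*u+[0,0,.017]
tip=p+[0,0,-.019]; d=tip-h; print("tip rel hinge y,z,x",d@u,d[2],d@[.9958,-.0915,0])
c=ctrl.calibration("scene")
for a in(.8,.85,.9,.95): print(a,(proj(c,[h+.065*(np.cos(a)*u+[0,0,np.sin(a)])])-[140,180])*4, (proj(c,[b-.12*u+[0,0,.017]+.065*(-np.cos(a)*u+[0,0,np.sin(a)])])-[140,180])*4)
```

```text
[ 0.54602021 -0.06204787  0.20225454] 15.5 [-0.00257098  0.03654586  0.23450435] -0.0021799118732449252
tip rel hinge y,z,x 0.02393238899168902 0.09125454456956894 -0.0013552998381618983
0.8 [[628.971841    86.27615738]] [[ 83.77579783 227.4063338 ]]
0.85 [[625.15127115  84.51786632]] [[ 87.09764669 223.63178215]]
0.9 [[621.15624078  82.94791422]] [[ 90.6559485  219.95252524]]
0.95 [[616.99646145  81.57138659]] [[ 94.44151796 216.378977  ]]
```

Call:
send_rows(
  dr=[
    [0,0,0],
    [0,0,0],
    [0,0,0],
    [0,0,0],
    [0,0,0],
    [0,0,0],
    [0,0,0],
    [0,0,0],
  ],
  xyz=[
    [0,0.1,1.6],
    [1,0.1,2.25],
    [2,0.1,3],
    [2.85,0.1,3.9],
    [3.55,0.1,4.9],
    [4.1,0.1,6],
    [4.5,0.1,7.2],
    [4.7,0.1,8],
  ],
  jaw=[0,0,0,0,0,0,0,0],
)

```text
time_s: 16.5
eef_pos: [0.5524, -0.0159, 0.1232]
eef_rot: [-0.0, 0.739, 0.674, -0.0]
wrist_force: [-0.4, -1.9, 1.6]
opening: -0.0
grasp_force: 0.5
```

Call:
send_rows(
  dr=[
    [0,0,0],
    [0,0,0],
    [0,0,0],
    [0,0,0],
    [0,0,0],
    [0,0,0],
    [0,0,0],
    [0,0,0],
  ],
  xyz=[
    [0,0,0.1],
    [0,0,0.2],
    [0,0,0.3],
    [0,0,0.4],
    [0,0,0.4],
    [0,0,0.4],
    [0,0,0.4],
    [0,0,0.4],
  ],
  jaw=[0,0,0,0,0,0,0,0],
)

```text
time_s: 17.5
eef_pos: [0.5527, -0.0162, 0.1204]
eef_rot: [0.0, 0.739, 0.674, 0.0]
wrist_force: [-0.0, 0.6, 1.3]
opening: 0.0
grasp_force: 0.4
```

Call:
send_rows(
  dr=[
    [0,0,0],
    [0,0,0],
    [0,0,0],
    [0,0,0],
    [0,0,0],
    [0,0,0],
    [0,0,0],
    [0,0,0],
  ],
  xyz=[
    [0,0,0.05],
    [0,0,0.1],
    [0,0,0.15],
    [0,0,0.2],
    [0,0,0.25],
    [0,0,0.25],
    [0,0,0.25],
    [0,0,0.25],
  ],
  jaw=[0,0,0,0,0,0,0,0],
)

```text
time_s: 18.5
eef_pos: [0.5528, -0.016, 0.1186]
eef_rot: [0.0, 0.739, 0.674, 0.0]
wrist_force: [-2.6, 0.8, 7.7]
opening: -0.0
grasp_force: 3.6
```

Call:
send_rows(
  dr=[
    [0,0,0],
    [0,0,0],
    [0,0,0],
    [0,0,0],
    [0,0,0],
    [0,0,0],
    [0,0,0],
    [0,0,0],
  ],
  xyz=[
    [0,0,0.05],
    [0,0,0.1],
    [0,0,0.15],
    [0,0,0.15],
    [0,0,0.15],
    [0,0,0.15],
    [0,0,0.15],
    [0,0,0.15],
  ],
  jaw=[0,0,0,0,0,0,0,0],
)

```text
time_s: 19.5
eef_pos: [0.553, -0.016, 0.1184]
eef_rot: [0.0, 0.739, 0.674, 0.0]
wrist_force: [-6.3, 1.4, 16.3]
opening: 0.0
grasp_force: 8.5
```

Call:
send_rows(
  dr=[
    [0,0,0],
    [0,0,0],
    [0,0,0],
    [0,0,0],
    [0,0,0],
    [0,0,0],
    [0,0,0],
    [0,0,0],
  ],
  xyz=[
    [0,0,-1],
    [0,0,-4],
    [0,0,-9],
    [0,0,-13],
    [-1,0,-15],
    [-4,0,-16],
    [-8,0,-16],
    [-13,0,-16],
  ],
  jaw=[0,0,0,0,0,0,0,0],
)

```text
time_s: 20.5
eef_pos: [0.5406, -0.1462, 0.2765]
eef_rot: [0.0, 0.738, 0.674, 0.0]
wrist_force: [1.0, 0.1, 0.7]
opening: 0.003
grasp_force: 0.0
```

Call:
send_rows(
  dr=[
    [0,0,0],
    [0,0,0],
    [0,0,0],
    [0,0,0],
    [0,0,0],
    [0,0,0],
    [0,0,0],
    [0,0,0],
  ],
  xyz=[
    [-5,0,0],
    [-10,-0.1,0],
    [-15,-0.1,0],
    [-18.5,-0.1,1],
    [-20.4,-0.1,3],
    [-20.4,-0.1,5.5],
    [-20.4,-0.1,7],
    [-20.4,-0.1,7.2],
  ],
  jaw=[0,0,0,0,0,0,0,0],
)

```text
time_s: 21.5
eef_pos: [0.5205, -0.3472, 0.2024]
eef_rot: [-0.002, 0.739, 0.674, -0.0]
wrist_force: [-1.0, 0.5, 0.7]
opening: -0.003
grasp_force: 0.0
```

Run:
```python
from h import *
p,r,o=tool(); print(p,o["time_s"],o["wrist_force"],o["opening"])
b=np.array([.5342,-.2055,.075]);u=np.array([.0915,.9958,0]); h=b-.12*u+[0,0,.017]
d=p+[0,0,-.019]-h; print("tip rel hinge -y,z,x",-d@u,d[2],d@[.9958,-.0915,0])
```

```text
[ 0.52053725 -0.34724546  0.20242827] 21.5 [-1.01778199  0.53561833  0.73014052] -0.002803188358173003
tip rel hinge -y,z,x 0.022401480068791845 0.09142827251626226 -0.0006356568056810103
```

Call:
send_rows(
  dr=[
    [0,0,0],
    [0,0,0],
    [0,0,0],
    [0,0,0],
    [0,0,0],
    [0,0,0],
    [0,0,0],
    [0,0,0],
  ],
  xyz=[
    [-0.1,0.1,1.6],
    [-1.1,0.1,2.25],
    [-2.1,0.1,3],
    [-2.95,0.1,3.9],
    [-3.65,0.1,4.9],
    [-4.2,0.1,6],
    [-4.6,0.1,7.2],
    [-4.8,0.1,8],
  ],
  jaw=[0,0,0,0,0,0,0,0],
)

```text
time_s: 22.5
eef_pos: [0.5173, -0.3965, 0.1231]
eef_rot: [-0.0, 0.739, 0.674, -0.0]
wrist_force: [0.1, 0.8, 1.6]
opening: 0.002
grasp_force: 0.5
```

Call:
send_rows(
  dr=[
    [0,0,0],
    [0,0,0],
    [0,0,0],
    [0,0,0],
    [0,0,0],
    [0,0,0],
    [0,0,0],
    [0,0,0],
  ],
  xyz=[
    [0,0,0.1],
    [0,0,0.2],
    [0,0,0.3],
    [0,0,0.4],
    [0,0,0.5],
    [0,0,0.55],
    [0,0,0.6],
    [0,0,0.6],
  ],
  jaw=[0,0,0,0,0,0,0,0],
)

```text
time_s: 23.5
eef_pos: [0.5177, -0.3967, 0.1187]
eef_rot: [0.0, 0.739, 0.674, -0.0]
wrist_force: [-0.9, 0.9, 4.5]
opening: -0.0
grasp_force: 1.9
```

Call:
send_rows(
  dr=[
    [0,0,0],
    [0,0,0],
    [0,0,0],
    [0,0,0],
    [0,0,0],
    [0,0,0],
    [0,0,0],
    [0,0,0],
  ],
  xyz=[
    [0,0,0.05],
    [0,0,0.1],
    [0,0,0.15],
    [0,0,0.2],
    [0,0,0.2],
    [0,0,0.2],
    [0,0,0.2],
    [0,0,0.2],
  ],
  jaw=[0,0,0,0,0,0,0,0],
)

```text
time_s: 24.5
eef_pos: [0.5178, -0.3967, 0.1184]
eef_rot: [0.0, 0.739, 0.674, -0.0]
wrist_force: [-4.1, 4.7, 13.6]
opening: 0.0
grasp_force: 7.0
```

Call:
send_rows(
  dr=[
    [0,0,0],
    [0,0,0],
    [0,0,0],
    [0,0,0],
    [0,0,0],
    [0,0,0],
    [0,0,0],
    [0,0,0],
  ],
  xyz=[
    [0,0,-0.5],
    [0,0,-3],
    [0,0,-7],
    [0,0,-11],
    [0,0,-14],
    [0,0,-16],
    [0,0,-16],
    [0,0,-16],
  ],
  jaw=[0,0,0,0,0,0,0,0],
)

```text
time_s: 25.5
eef_pos: [0.5171, -0.396, 0.2744]
eef_rot: [-0.001, 0.739, 0.674, 0.0]
wrist_force: [-0.3, 0.4, -0.8]
opening: 0.002
grasp_force: 0.0
```

Run:
```python
from h import *
s,c=snap("scene","s7.png"); t,_=snap("top","t7.png")
a=cv2.resize(s[180:290,130:320],None,fx=3,fy=3,interpolation=cv2.INTER_CUBIC); b=cv2.resize(t[160:225,335:465],(570,285),interpolation=cv2.INTER_CUBIC)
cv2.imwrite('pics/z7.png',cv2.resize(cv2.vconcat([a,b]),None,fx=.96,fy=.96)[:600,...,::-1])
print(tool()[2]["time_s"])
```

```text
25.6
```

View pics/z7.png

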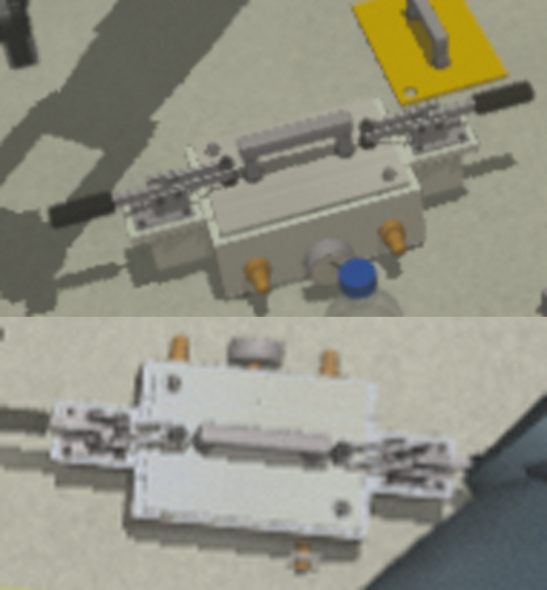

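Both handles are level and both feet are on the cover. The pins show through both holes, at top crop (173,382) and (342,508), and the cover lies flat on the rim.

```bash
python3 -c "
from bench import ctrl
print(ctrl.hand_in())"
```

```text
the job is handed in; nothing more can be done
None
```

The cover lies flat on the box rim with both pins through its holes, both clamps are pushed down onto their stops, and the job was handed in at about 26 s of the 58 s allowed.

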